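Set the kiln controller to its fifth programme and start it

ROBOT

A 7-joint arm with a two-finger parallel gripper is mounted at the origin on the work surface. World frame = base frame: x ahead of the robot, y to its left, z up, the work surface at z = 0. Lengths are in m, angles in rad, forces in N, time in s.
With the tool pointing down it reaches from about 0.425 to 0.875 m from the base axis. Payload 4.7 kg.
Tool frame: the origin (TCP) lies on the mounting face of the last link; the fingertips stand 182 mm ahead of it and the grasp point (between the pads) lies 164 mm ahead of it; z points along the fingers, y is the direction in which the jaws open and shut (so a half turn about z gives the same grasp; the last joint's range is limited). The gripper opens to 87 mm and grips with 3 to 60 N. Pads are 19 mm wide; open, the fingers measure 117 mm over their backs; the gripper's body (75 mm by 190 mm) begins 51 mm behind the grasp point.
Start: joints at [1.307, 0.321, -0.07, 1.45, 0.023, 1.371, -0.057], TCP at [0.178, -0.625, 0.405] pointing down, gripper open.
Joint ranges: [-2.86, 2.86], [-0.3, 2.09], [-1.38, 1.24], [0.06, 2.45], [-1.56, 4.7], [0.09, 2.05], [-2.69, 2.69]. Speed limits (rad/s): [2.57, 2.57, 3.14, 3.14, 3.14, 3.14, 3.14].

INTERFACE

Orientations are given as a rotation vector (axis times angle).
In Python, from bench import ctrl gives the robot as it stands. The module is installed in compiled form; this text tells all that it offers.
- The arm moves only by the tool play_rows, never from a script. Its argument "targets" is text: rows parted by semicolons, each of 7 numbers parted by spaces: the shift along the tool's x, y, z in cm, then the turn, a rotation vector about the tool's x, y, z in rad, then the opening, from -1 (shut) to 1 (fully open). In form: x y z ax ay az grip; .... A call has 1 to 20 rows; each row shifts and turns the pose as measured when the row begins, along the tool's axes as they then stand; what a row does not reach is not made up. A row lasts 1/8 s, in which the tool goes at most 62.5 mm and 10.7 degrees, less where a joint would pass 70% of its speed; a pose out of reach is approached as far as the arm can. A call is refused whole if a number of a shift passes 6.25 or a number of a turn 0.188, either way. A call with a gripper value outside its range is refused whole. The fingers move at their own pace and stop on an object; "newtons" is the grip in N (left out, the last holds). Time passes only in rows, so rows that do not move let the fingers close. It gives the time, the measured TCP pose, the force and the opening at its end, in the units of the state.
- ctrl.get_state(): the state, without advancing time (a new reading comes with each control period).
- ctrl.get_image(name): name is "side" or "top"; returns a dict with "pixels" (384x512x3 uint8, blue, green, red), "depth" (384x512 float32, m along the optical axis (not along the pixel's ray), 0 where there is no reading), "intrinsics" (3x3 intrinsics, pixels), "k1" (the pictures are not rectified: a ray, as slopes to the right and down, at radius r is drawn at 1 + k1 r^2 times it, then the intrinsics apply), "R" (3x3) and "t" (3): a world point X has camera coordinates R X + t. Camera axes: x right, y down, z forward; pixel columns grow to the right and rows downward; lengths in m; the calibration is good to about 2 mm. A picture is of the moment at which its call begins.
- ctrl.close_job(): hands the job in, once; it reports no verdict.
The state is a dict: "time": time; "joint_positions": joint angles; "qd": joint speeds; "joint_torque": joint torques, N m; "position": TCP position; "tool_rot": TCP orientation; "ft_force": force on the tool from outside, world axes, zero at the start; "torque": the same for the moment, N m; "grip_width": opening from 0.0 (shut) to 1.0 (fully open).
Only numpy, scipy, OpenCV 4.12 (cv2) and the standard library are available. Lean on these libraries where they do the work, as an engineer would, in place of code of your own. Each camera call takes 0.05 s, during which the arm holds its last target.

TASK

With a fingertip, push the kiln controller's white selector lever clockwise, click by click, until it rests in the fifth position after the red off mark (the fifth white dot, counted clockwise), without going past it; then, with the selector set, press the green start button fully down with a fingertip and let it come back up. Only push: do not pinch the lever, and leave everything else on the bench where it stands.

Things in the scene. Friction and masses are not known exactly. Their poses are not given: they have to be found in the camera images.
- controller: kiln controller, a grey desk housing with a black top face, 220 mm (its x) by 320 mm (its y) and 60 mm tall, fixed to the bench; origin at the centre of its underside, z up, the operator's (robot's) side is its -x side. Eight marks lie round the selector on a 64 mm radius, 30 degrees apart: one red square (off) and then, clockwise, seven white dots
- selector_axis (a point): centre of the selector on the controller's top face, 60 mm above the bench, 70 mm from the controller's middle towards its +y; axes as the controller's. Here a dark dial of 34 mm radius, 9 mm high, carries a white bar lever with a black pointer line on top, 14 mm wide, from 9 to 41 mm above the top face, reaching from 20 mm behind the axis to 50 mm in front (the pointing end)
- selector_tip (a point): top of the lever's pointing end, 50 mm from the axis, 41 mm above the controller's top face: the direction from selector_axis to here is where the selector points. Push the lever's long side that faces counter-clockwise (7 mm from its centre line) to turn it clockwise; pressing both long sides at once counts as pinching
- selector (a joint): angle in rad, growing clockwise seen from above: 0 at red off (lever 105 degrees counter-clockwise from the controller's +x), 0.5236 a position, fifth 2.618 (45 degrees clockwise from +x), last 3.665. Starts at off, first or second. Strong detents: about 0.1 N m (3 N on the lever 35 mm out) to leave one; past half-way it snaps to the next by itself, ahead of the finger
- start_button (a joint): travel of the green start button in m: 0 up, 0.006 fully down (about 5 N); it springs back up when let go
- start_button_top (a point): centre of the top of the green start button (34 mm across, in a steel collar 50 mm across), 82 mm above the bench when up; at 50 mm towards -x and 70 mm towards -y from the controller's middle; moves down with it
- frit_jar: small glass jar of blue frit with a steel lid, 54 mm across, 56 mm tall, standing on the controller's far right corner; origin at the centre of its underside
- glass_tiles: two stacked green and blue glass tiles, 50 x 50 x 12 mm, lying on the bench close to the controller's left (+y) side; origin under its centre
- cone: blue plastic cone, 38 mm across, 52 mm tall, standing on the bench close to the controller's right (-y) side; origin under its centre
- bench_brush: wooden bench brush with yellow bristles, 200 x 45 mm, 58 mm tall, resting on its bristles; origin under its centre
- lunch_box: round off-white food box, 136 mm across, 70 mm tall; origin under its centre
- pliers: blue-handled pliers, 150 mm long, 14 mm thick, lying in a low blue tray; origin under the pivot
- soapstone: brown block, 80 x 120 x 45 mm, lying on the bench; origin under its centre

How it is judged:
By the outcome, as a careful person would: the job done as asked, in the order asked, and still so for the second after the job is handed in, with the robot touching nothing.
It also fails if it takes over 64 s, if anything falls off the work surface, if the arm or the gripper's body presses on something with over 40 N, if the wrist force passes 120 N, or if a joint passes its speed limit or range.

## Working session

There is one attempt and no reset: what is moved stays moved. The work goes in short steps, Python scripts to look and compute and a tool call to move; the robot and the scene stay as the last step left them, time stands still between calls to the robot, and variables do not carry over. Pictures are saved under pics/ and viewed, and the job is handed in when it is done.

Besides the shell and the picture viewer there is one more tool, called after ">>>" as name(argument=value, ...), one argument or row to a line, values as JSON. play_rows: Moves the arm, as the interface text tells. Its arguments: {"type":"object","properties":{"targets":{"type":"string"},"newtons":{"type":"number"}},"required":["targets"]}

```bash
mkdir -p pics
cat > h.py <<'E'
import numpy as np,cv2
from bench import ctrl
from scipy.spatial.transform import Rotation as Ro
def ray(im,u,v):
    K=np.array(im["intrinsics"]);k=float(im["k1"])
    a=cv2.undistortPoints(np.array([[[u,v]]],float),K,np.array([k,0,0,0,0.]))[0,0]
    R=np.array(im["R"]);t=np.array(im["t"])
    return -R.T@t, R.T@np.array([a[0],a[1],1])
def onplane(im,u,v,z):
    c,d=ray(im,u,v); return c+d*(z-c[2])/d[2]
def proj(im,X):
    R=np.array(im["R"]);t=np.array(im["t"]);K=np.array(im["intrinsics"])
    return cv2.projectPoints(np.array(X,float).reshape(-1,1,3),cv2.Rodrigues(R)[0],t,K,np.array([float(im["k1"]),0,0,0,0.]))[0][:,0]
E
python3 - <<'E'
from h import *
for n in("top","side"):
    im=ctrl.get_image(n); cv2.imwrite(f"pics/{n}0.png",im["pixels"]); print(n,im["k1"],-np.array(im["R"]).T@im["t"])
s=ctrl.get_state();print({k:np.round(v,3) for k,v in s.items()})
E
```

```text
top 0.04666070704631107 [0.32270151 0.06811859 1.49162187]
side -0.012117705122154087 [0.1016106  0.78489859 1.00680426]
{'time': np.float64(0.1), 'joint_positions': array([ 1.307,  0.322, -0.07 ,  1.452,  0.023,  1.371, -0.057]), 'qd': array([ 0.001, -0.002, -0.001, -0.004, -0.003,  0.001,  0.001]), 'joint_torque': array([-0.0000e+00, -4.9257e+01, -4.0600e-01, -3.1340e+01, -6.4000e-02,
        4.0000e-02,  0.0000e+00]), 'position': array([ 0.178, -0.625,  0.404]), 'tool_rot': array([-3.11 , -0.435,  0.   ]), 'ft_force': array([ 0.065,  0.131, -0.63 ]), 'torque': array([ 0.03 , -0.047, -0.035]), 'grip_width': np.float64(1.006)}
```

View pics/top0.png

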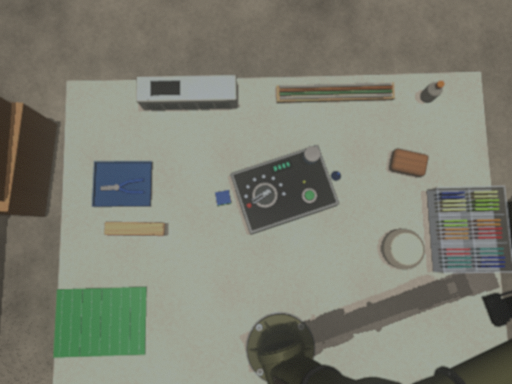

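View pics/side0.png

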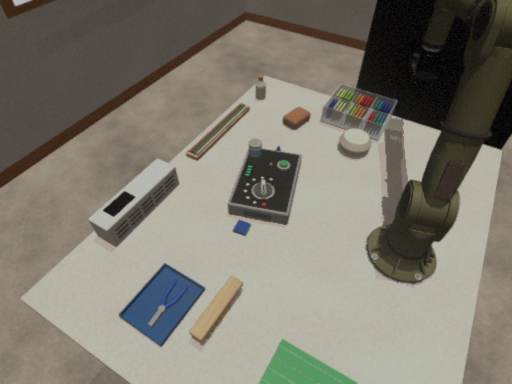

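Top: the controller centre is near (284,190), the selector near (264,194), the green button near (309,196) and the jar near (312,154). Next I'll zoom in and measure.

Run:
```python
from h import *
im=ctrl.get_image("top");p=im["pixels"]
cv2.imwrite("pics/topz.png",cv2.resize(p[140:240,210:345],None,fx=5.9,fy=5.9,interpolation=cv2.INTER_CUBIC))
s=ctrl.get_image("side");q=s["pixels"]
cv2.imwrite("pics/sidez.png",cv2.resize(q[130:240,215:320],None,fx=5.4,fy=5.4,interpolation=cv2.INTER_CUBIC))
hsv=cv2.cvtColor(p,cv2.COLOR_BGR2HSV)
# black top: dark
m=((p.max(2)<75)).astype(np.uint8); m[:140]=0;m[245:]=0;m[:,:222]=0;m[:,345:]=0
m=cv2.morphologyEx(m,cv2.MORPH_CLOSE,np.ones((9,9)))
m=cv2.morphologyEx(m,cv2.MORPH_OPEN,np.ones((9,9)))
c=max(cv2.findContours(m,0,2)[0],key=cv2.contourArea)
r=cv2.minAreaRect(c);b=cv2.boxPoints(r);print(r)
for u,v in b: print((u,v),onplane(im,u,v,.06))
print(onplane(im,*r[0],.06))
def cen(im,lo,hi,box,z):
    h=cv2.cvtColor(im["pixels"],cv2.COLOR_BGR2HSV);k=cv2.inRange(h,lo,hi);x0,y0,x1,y1=box
    n,l,st,ce=cv2.connectedComponentsWithStats(k[y0:y1,x0:x1])
    for i in range(1,n):
        if st[i,4]>=3: u,v=ce[i]+[x0,y0];print(st[i],(u,v),onplane(im,u,v,z))
print("green");cen(im,(45,80,50),(85,255,255),(295,180,325,212),.082)
cen(s,(45,80,50),(85,255,255),(270,150,300,175),.082)
print("red");cen(im,(0,110,60),(12,255,255),(235,170,300,225),.06)
print("white dots");cen(im,(0,0,150),(180,60,255),(240,165,300,225),.06)
```

```text
((286.1000061035156, 187.8000030517578), (56.60476303100586, 90.75736236572266), 71.56504821777344)
(np.float32(234.10002), np.float32(175.30002)) [0.57488781 0.14459304 0.06      ]
(np.float32(320.19998), np.float32(146.6)) [ 0.66811707 -0.15176699  0.06      ]
(np.float32(338.09998), np.float32(200.29999)) [ 0.48186946 -0.20429694  0.06      ]
(np.float32(252.00003), np.float32(229.0)) [0.39152817 0.08728821 0.06      ]
[ 0.52813889 -0.03085176  0.06      ]
green
[10 11  9  9 55] (np.float64(309.1454545454545), np.float64(194.74545454545455)) [ 0.50001224 -0.10512492  0.082     ]
[10 10  8  7 41] (np.float64(283.3170731707317), np.float64(162.6341463414634)) [ 0.50027101 -0.10371375  0.082     ]
red
[12 33  4  5 14] (np.float64(248.57142857142858), np.float64(205.0)) [0.47234574 0.09726335 0.06      ]
white dots
[ 0  0 11  4 27] (np.float64(243.77777777777777), np.float64(165.92592592592592)) [0.60660463 0.11113203 0.06      ]
[24 26  5  4  9] (np.float64(265.77777777777777), np.float64(192.33333333333334)) [0.51413829 0.03828762 0.06      ]
[ 0 48  5 12 39] (np.float64(241.3846153846154), np.float64(219.84615384615384)) [0.4228651  0.12227216 0.06      ]
[45 55 15  5 45] (np.float64(294.0), np.float64(222.66666666666666)) [ 0.40972067 -0.05365572  0.06      ]
```

View pics/topz.png

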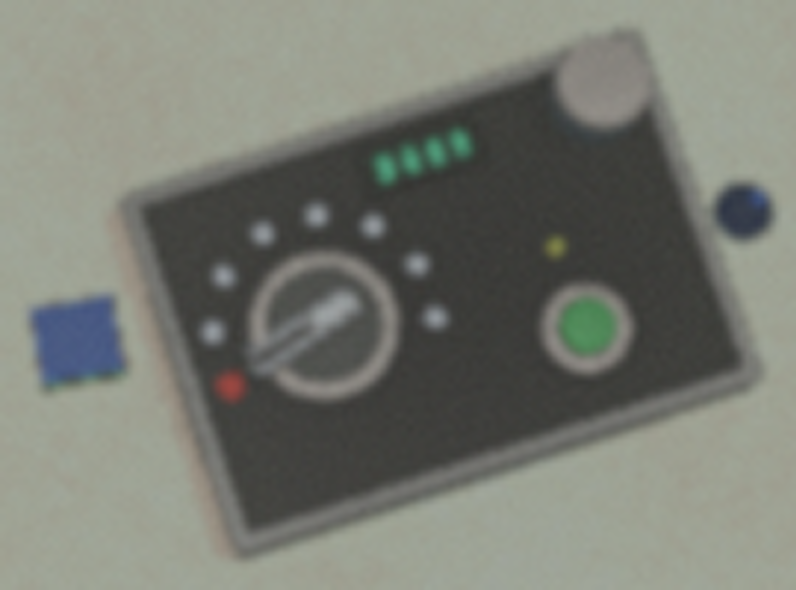

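View pics/sidez.png

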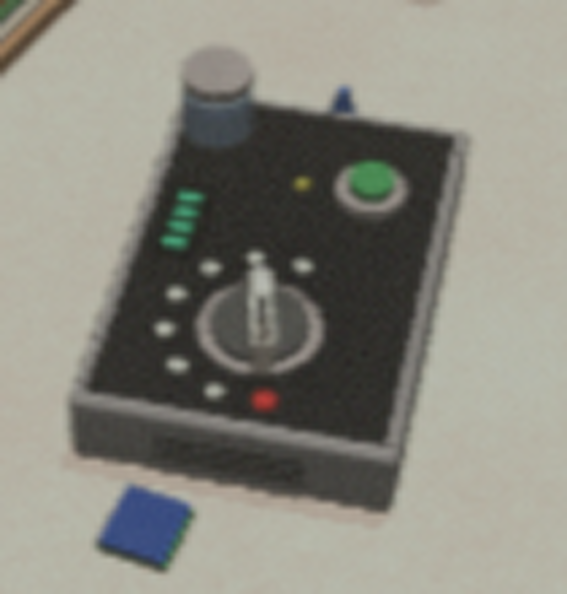

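```bash
cat >> h.py <<'E'
def fitdots():
    """centroids of dots near hand-read pixels in first top image"""
    pass
E
python3 - <<'E'
from h import *
from scipy.optimize import least_squares
im=ctrl.get_image("top");s=ctrl.get_image("side")
zt=np.array([[232,387],[212,332],[223,276],[262,233],[317,215],[373,226],[417,264],[435,317]])/5.9+[210,140]
zs=np.array([[264,400],[214,390],[177,364],[164,328],[176,293],[210,267],[255,257],[303,265]])/5.4+[215,130]
def refine(im,P):
    g=im["pixels"].max(2).astype(float);o=[]
    for u,v in P-.5:
        for _ in range(3):
            x0,y0=int(round(u))-3,int(round(v))-3
            w=g[y0:y0+7,x0:x0+7];w=np.clip(w-np.median(w)-12,0,None)
            yy,xx=np.mgrid[y0:y0+7,x0:x0+7];rr=np.hypot(xx-u,yy-v)<3;w=w*rr
            u,v=(w*xx).sum()/w.sum(),(w*yy).sum()/w.sum()
        o.append((u,v))
    return np.array(o)
res={}
for n,i,P in(("top",im,zt),("side",s,zs)):
    P2=refine(i,P); W=np.array([onplane(i,u,v,.06) for u,v in P2])[:,:2]
    ks=np.arange(8)
    f=lambda p:(np.c_[p[0]+.064*np.cos(p[2]+np.radians(105-30*ks)),p[1]+.064*np.sin(p[2]+np.radians(105-30*ks))]-W).ravel()
    r=least_squares(f,[.49,.05,.3],loss="soft_l1",f_scale=.002);print(n,r.x,np.degrees(r.x[2]),np.round(f(r.x)*1e3,1))
    res[n]=r.x
p=(res["top"]+res["side"])/2
a=p[2];Rz=np.array([[np.cos(a),-np.sin(a)],[np.sin(a),np.cos(a)]])
c=p[:2]-Rz@[0,.07];print("axis",p,"controller",c,"button",c+Rz@[-.05,-.07],"jar?",c+Rz@[.08,-.13])
for n,i,o,f in(("top",im,(210,140),5.9),("side",s,(215,130),5.4)):
    z=cv2.imread(f"pics/{n}z.png")
    for k in range(3):
        th=a+np.radians(105-30*k);d=np.array([np.cos(th),np.sin(th)])
        X=[[*(p[:2]+d*q),.101] for q in(-.02,.05)]
        q=(proj(i,X)-o+.5)*f
        cv2.line(z,tuple(int(v) for v in q[0]),tuple(int(v) for v in q[1]),[(0,0,255),(0,255,0),(255,0,0)][k],1)
    cv2.imwrite(f"pics/{n}z2.png",z)
print(Ro.from_rotvec(ctrl.get_state()["tool_rot"]).as_matrix().round(3))
E
```

```text
top [0.50640036 0.04291782 0.30328715] 17.37707393767049 [-0.2 -0.2  0.  -0.   0.  -0.3  0.3  0.3  0.2 -0.1 -0.3 -0.2  0.3  0.3
 -0.2  0.1]
side [0.50701791 0.04157322 0.29782134] 17.063905784365755 [ 0.   0.8 -0.2  0.5 -0.2 -0.2 -0.2 -0.1 -0.4 -0.1 -0.5  0.5  6.9 -8.7
 -0.6  0.7]
axis [0.50670913 0.04224552 0.30055425] controller [ 0.52743261 -0.02461656] button [ 0.50039746 -0.10628112] jar? [ 0.64233287 -0.12510502]
[[ 0.962  0.274 -0.   ]
 [ 0.274 -0.962  0.001]
 [-0.    -0.001 -1.   ]]
```

View pics/topz2.png

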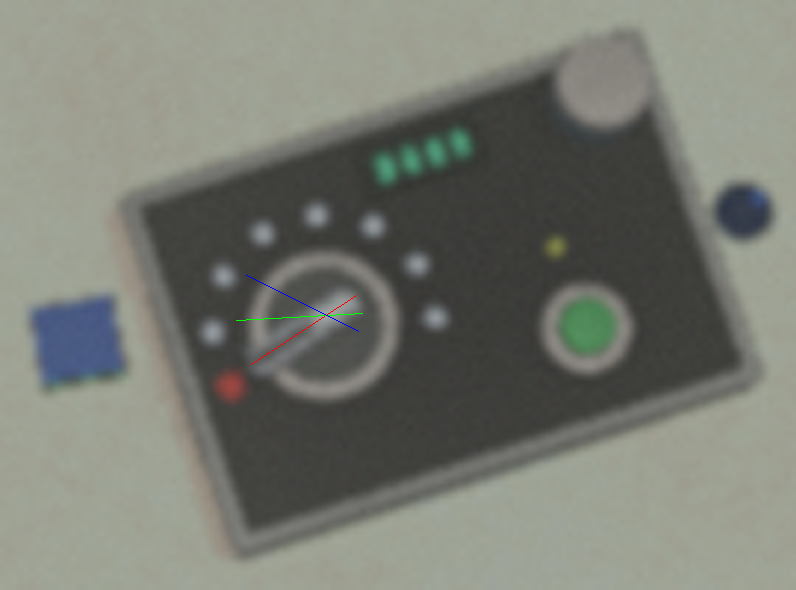

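View pics/sidez2.png

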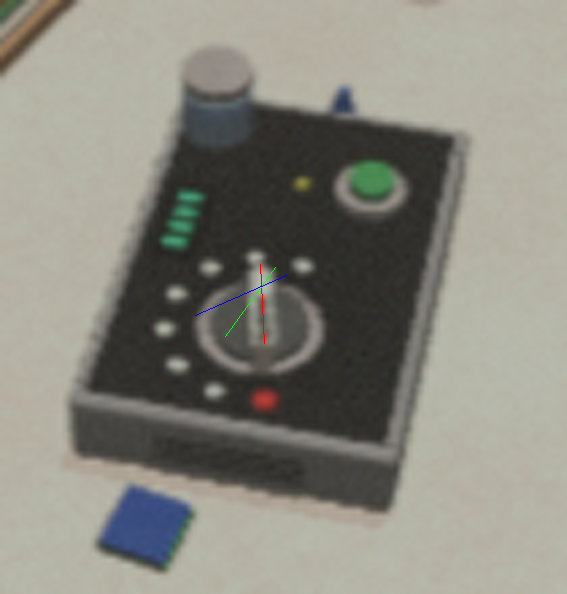

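The lever stands at off: its light rear end is at zoom (350,300) and its front at (255,365), next to the red mark. The axis is near (0.507, 0.042), with a yaw of about 17.3°. I'll write a helper that works out row values.

```bash
cat >> h.py <<'E'
A=np.array([.5067,.0422]);YAW=np.radians(17.3)
def psi_now(s): 
    R=Ro.from_rotvec(s["tool_rot"]).as_matrix(); return np.arctan2(R[1,0],R[0,0])
def lever(k,rad=.035,off=.022):
    th=YAW+np.radians(105-30*k);d=np.array([np.cos(th),np.sin(th)]);n=np.array([-d[1],d[0]])
    return A+rad*d+off*n, th
def pose(x,y,psi):
    X=np.array([np.cos(psi),np.sin(psi),0]);Z=np.array([0,0,-1.]);return np.array([X,np.cross(Z,X),Z]).T
def rows(wps):
    """wps: list of (x,y,z,psi) successive row targets; prints tool-frame rows"""
    s=ctrl.get_state();p=np.array(s["position"]);R=Ro.from_rotvec(s["tool_rot"]).as_matrix();o=[]
    for x,y,z,ps in wps:
        q=np.array([x,y,z]);R2=pose(x,y,ps)
        d=R.T@(q-p)*100;w=Ro.from_matrix(R.T@R2).as_rotvec()
        o.append(" ".join(f"{v:.2f}" for v in d)+" "+" ".join(f"{v:.3f}" for v in w)+" -1");p,R=q,R2
    print("; ".join(o))
def st():
    s=ctrl.get_state();print("t",round(float(s["time"]),2),"p",np.round(s["position"],4),"psi",np.degrees(psi_now(s)).round(1),"F",np.round(s["ft_force"],1),"q",np.round(s["joint_positions"],2));return s
E
python3 - <<'E'
from h import *
s=st();p=s["position"];ps=psi_now(s)
t,th=lever(0,.035,.04);print(t,np.degrees(th))
w=[]
mid=np.array([.46,-.33])
for i in range(1,19):
    xy=p[:2]+(mid-p[:2])*i/9 if i<=9 else mid+(t-mid)*(i-9)/9
    w.append((*xy,p[2]+(.36-p[2])*i/18,ps+(th-ps)*i/18))
rows(w)
E
```

```text
t 0.3 p [ 0.1782 -0.625   0.4044] psi 15.9 F [1.  0.7 0.4] q [ 1.31  0.32 -0.07  1.45  0.02  1.37 -0.06]
[0.45418719 0.05041007] 122.3
3.91 -2.29 0.25 -0.001 0.000 -0.103 -1; 4.13 -1.88 0.25 0.000 0.000 -0.103 -1; 4.30 -1.44 0.25 0.000 0.000 -0.103 -1; 4.42 -0.99 0.25 0.000 0.000 -0.103 -1; 4.50 -0.53 0.25 0.000 0.000 -0.103 -1; 4.53 -0.07 0.25 0.000 0.000 -0.103 -1; 4.52 0.40 0.25 0.000 0.000 -0.103 -1; 4.45 0.86 0.25 0.000 0.000 -0.103 -1; 4.34 1.32 0.25 0.000 0.000 -0.103 -1; 3.93 -1.57 0.25 0.000 0.000 -0.103 -1; 4.07 -1.16 0.25 0.000 0.000 -0.103 -1; 4.16 -0.73 0.25 0.000 0.000 -0.103 -1; 4.22 -0.30 0.25 0.000 0.000 -0.103 -1; 4.23 0.14 0.25 0.000 0.000 -0.103 -1; 4.19 0.57 0.25 0.000 0.000 -0.103 -1; 4.11 1.00 0.25 0.000 0.000 -0.103 -1; 3.98 1.42 0.25 0.000 0.000 -0.103 -1; 3.82 1.82 0.25 0.000 0.000 -0.103 -1
```

>>> play_rows(
  targets="3.9 -2.3 0.25 0 0 -0.1 -1; 4.1 -1.9 0.25 0 0 -0.1 -1; 4.3 -1.4 0.25 0 0 -0.1 -1; 4.4 -1.0 0.25 0 0 -0.1 -1; 4.5 -0.5 0.25 0 0 -0.1 -1; 4.5 -0.1 0.25 0 0 -0.1 -1; 4.5 0.4 0.25 0 0 -0.1 -1; 4.5 0.9 0.25 0 0 -0.1 -1; 4.3 1.3 0.25 0 0 -0.1 -1",
  newtons=10,
)

```text
time: 1.42
position: [0.4646, -0.3261, 0.3805]
tool_rot: [2.594, 1.769, -0.004]
ft_force: [0.1, -0.6, 0.2]
grip_width: 0.066
```

Run:
```python
from h import *
s=st();p=s["position"];ps=psi_now(s)
t,th=lever(0,.035,.04)
rows([(*(p[:2]+(t-p[:2])*i/12),p[2]+(.36-p[2])*i/12,ps+(th-ps)*i/12) for i in range(1,13)])
```

```text
t 1.43 p [ 0.4646 -0.3261  0.3805] psi 68.6 F [ 0.1 -0.6  0.2] q [ 0.94  0.18 -0.42  1.68  0.08  1.29  0.13]
2.89 -1.23 0.16 0.000 0.003 -0.078 -1; 2.98 -1.00 0.17 0.000 0.000 -0.078 -1; 3.05 -0.76 0.17 0.000 0.000 -0.078 -1; 3.10 -0.52 0.17 0.000 0.000 -0.078 -1; 3.13 -0.28 0.17 0.000 0.000 -0.078 -1; 3.14 -0.03 0.17 0.000 0.000 -0.078 -1; 3.13 0.21 0.17 0.000 0.000 -0.078 -1; 3.11 0.46 0.17 0.000 0.000 -0.078 -1; 3.06 0.70 0.17 0.000 0.000 -0.078 -1; 3.00 0.93 0.17 0.000 0.000 -0.078 -1; 2.92 1.16 0.17 0.000 0.000 -0.078 -1; 2.82 1.39 0.17 0.000 0.000 -0.078 -1
```

>>> play_rows(
  targets="2.9 -1.2 0.16 0 0 -0.08 -1; 3.0 -1.0 0.17 0 0 -0.08 -1; 3.05 -0.75 0.17 0 0 -0.08 -1; 3.1 -0.5 0.17 0 0 -0.08 -1; 3.1 -0.3 0.17 0 0 -0.08 -1; 3.1 0 0.17 0 0 -0.08 -1; 3.1 0.2 0.17 0 0 -0.08 -1; 3.1 0.45 0.17 0 0 -0.08 -1; 3.05 0.7 0.17 0 0 -0.08 -1; 3.0 0.9 0.17 0 0 -0.08 -1; 2.9 1.2 0.17 0 0 -0.08 -1; 2.8 1.4 0.17 0 0 -0.08 -1; 0 0 0 0 0 0 -1",
)

```text
time: 3.05
position: [0.4417, 0.0755, 0.3586]
tool_rot: [1.389, 2.814, -0.001]
ft_force: [-0.2, 0.0, 0.4]
grip_width: 0.007
```

Run:
```python
from h import *
s=st();p=s["position"];ps=psi_now(s)
t,th=lever(0,.035,.036)
rows([(*(p[:2]+(t-p[:2])*min(1,i/2)),p[2]+(.262-p[2])*i/5,ps+(th-ps)*min(1,i/2)) for i in range(1,6)])
```

```text
t 3.05 p [0.4417 0.0755 0.3586] psi 127.5 F [-0.2  0.   0.4] q [ 0.62 -0.08 -0.8   1.96 -0.05  1.23  0.49]
-1.39 -0.07 1.94 0.001 0.004 0.045 -1; -1.40 -0.01 1.93 0.000 0.000 0.045 -1; 0.00 0.00 1.93 0.000 0.000 0.000 -1; 0.00 0.00 1.93 0.000 0.000 0.000 -1; 0.00 0.00 1.93 0.000 0.000 0.000 -1
```

>>> play_rows(
  targets="-1.4 -0.1 1.9 0 0 0.045 -1; -1.4 0 1.9 0 0 0.045 -1; 0 0 1.9 0 0 0 -1; 0 0 1.9 0 0 0 -1; 0 0 1.9 0 0 0 -1; 0 0 0 0 0 0 -1",
)

```text
time: 3.8
position: [0.4592, 0.0503, 0.261]
tool_rot: [1.515, 2.746, -0.002]
ft_force: [-0.1, -0.5, -0.2]
grip_width: 0.006
```

```bash
cat >> h.py <<'E'
def look(tag):
    for n,(x0,y0,x1,y1),f in(("top",(210,140,345,240),5.9),("side",(205,110,320,240),4.6)):
        i=ctrl.get_image(n);cv2.imwrite(f"pics/{n}_{tag}.png",cv2.resize(i["pixels"][y0:y1,x0:x1],None,fx=f,fy=f,interpolation=cv2.INTER_CUBIC))
E
python3 - <<'E'
from h import *
look("a");s=st();p=s["position"];ps=psi_now(s)
t,th=lever(0,.035,.022);rows([(*t,.262,th)])
E
```

```text
t 3.9 p [0.4601 0.0506 0.2625] psi 122.2 F [ 0.1 -0.3 -0.2] q [ 0.61  0.1  -0.8   2.05  0.09  1.02  0.33]
0.30 1.29 0.05 0.004 0.007 -0.001 -1
```

View pics/top_a.png

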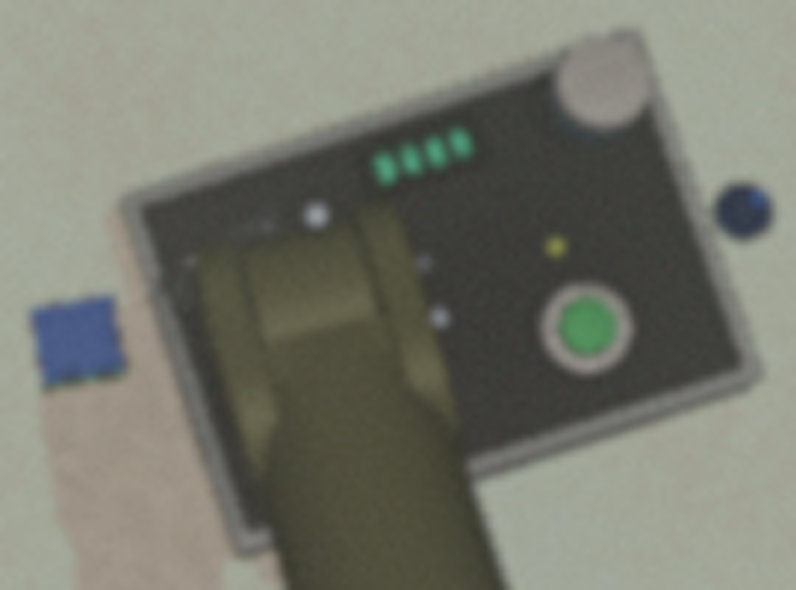

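View pics/side_a.png

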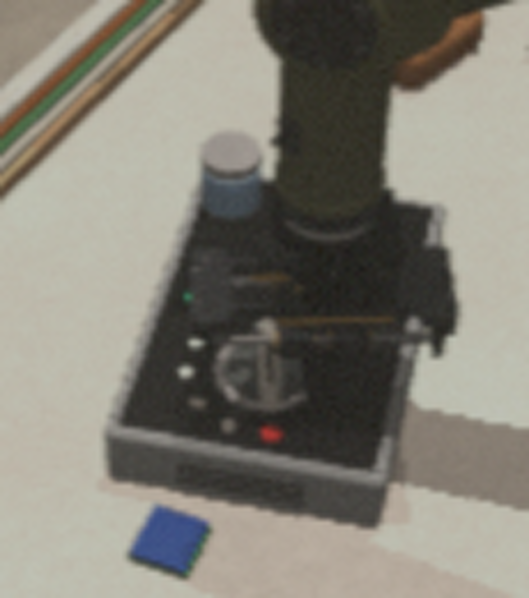

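The top view is hidden by the arm. In the side view the lever is at about (268,360), beside the red mark at (271,433), with the dark fingers to its right. I'll creep forward and feel for contact by force.

>>> play_rows(
  targets="0.3 0.5 0 0 0 0 -1; 0 0.3 0 0 0 0 -1; 0 0 0 0 0 0 -1",
)

```text
time: 4.28
position: [0.4667, 0.0581, 0.2647]
tool_rot: [1.512, 2.74, 0.002]
ft_force: [-0.4, -0.1, -0.5]
grip_width: 0.008
```

>>> play_rows(
  targets="0 0.3 0 0 0 0 -1; 0 0 0 0 0 0 -1",
)

```text
time: 4.53
position: [0.4695, 0.0599, 0.265]
tool_rot: [1.511, 2.74, 0.002]
ft_force: [0.0, 0.4, -0.1]
grip_width: 0.003
```

>>> play_rows(
  targets="0 0.2 0 0 0 0 -1; 0 0 0 0 0 0 -1",
)

```text
time: 4.78
position: [0.4713, 0.061, 0.265]
tool_rot: [1.511, 2.74, 0.002]
ft_force: [0.2, -0.2, -0.1]
grip_width: 0.007
```

```bash
cat >> h.py <<'E'
def rel(s):
    p=np.array(s["position"])[:2]
    ps=psi_now(s);d=np.array([np.cos(ps),np.sin(ps)]);n=np.array([-d[1],d[0]])
    print("rad",((p-A)@d*1e3).round(1),"off",((p-A)@n*1e3).round(1),"lever angle if flush k=",np.round((105-np.degrees(ps-YAW))/30,2),"tangF",np.round(np.array(s["ft_force"])[:2]@n,1))
E
python3 -c "
from h import *
rel(st())"
```

```text
t 4.78 p [0.4713 0.061  0.265 ] psi 122.2 F [ 0.2 -0.2 -0.1] q [ 0.59  0.13 -0.81  2.02  0.12  1.03  0.29]
rad 34.8 off 20.0 lever angle if flush k= 0.0 tangF -0.1
```

>>> play_rows(
  targets="0 0.2 0.1 0 0 0 -1; 0 0 0 0 0 0 -1",
)

```text
time: 5.03
position: [0.473, 0.062, 0.2638]
tool_rot: [1.512, 2.74, 0.002]
ft_force: [0.2, 0.5, -0.8]
grip_width: 0.004
```

>>> play_rows(
  targets="0 0.2 0.1 0 0 0 -1; 0 0 0 0 0 0 -1",
)

```text
time: 5.28
position: [0.4743, 0.0627, 0.2626]
tool_rot: [1.513, 2.741, -0.001]
ft_force: [-0.5, 0.3, -0.5]
grip_width: 0.004
```

>>> play_rows(
  targets="0 0.2 0.1 0 0 0 -1; 0 0 0 0 0 0 -1",
)

```text
time: 5.52
position: [0.4754, 0.0634, 0.2612]
tool_rot: [1.514, 2.742, -0.005]
ft_force: [-1.5, -1.5, 1.9]
grip_width: 0.006
```

>>> play_rows(
  targets="0.14 0.37 0 0 0 0.1 -1; 0.14 0.36 0 0 0 0.1 -1; 0 0 0 0 0 0 -1",
)

```text
time: 5.9
position: [0.4805, 0.0694, 0.261]
tool_rot: [1.787, 2.573, -0.004]
ft_force: [1.3, -0.2, -0.6]
grip_width: 0.002
```

```bash
python3 -c "
from h import *
rel(st())"
```

```text
t 5.9 p [0.4805 0.0694 0.261 ] psi 110.4 F [ 1.3 -0.2 -0.6] q [ 0.54  0.16 -0.79  2.    0.14  1.03  0.04]
rad 34.7 off 15.1 lever angle if flush k= 0.4 tangF -1.1
```

>>> play_rows(
  targets="0.14 0.37 0 0 0 0.1 -1; 0.14 0.36 0 0 0 0.1 -1; 0 0 0 0 0 0 -1",
)

```text
time: 6.28
position: [0.4874, 0.0748, 0.2613]
tool_rot: [2.032, 2.381, 0.003]
ft_force: [-0.4, -0.5, 0.2]
grip_width: 0.004
```

```bash
python3 -c "
from h import *
rel(st());look('b')"
```

```text
t 6.28 p [0.4874 0.0748 0.2613] psi 99.0 F [-0.4 -0.5  0.2] q [ 0.51  0.18 -0.77  1.98  0.15  1.03 -0.17]
rad 35.3 off 13.9 lever angle if flush k= 0.78 tangF 0.5
```

View pics/side_b.png

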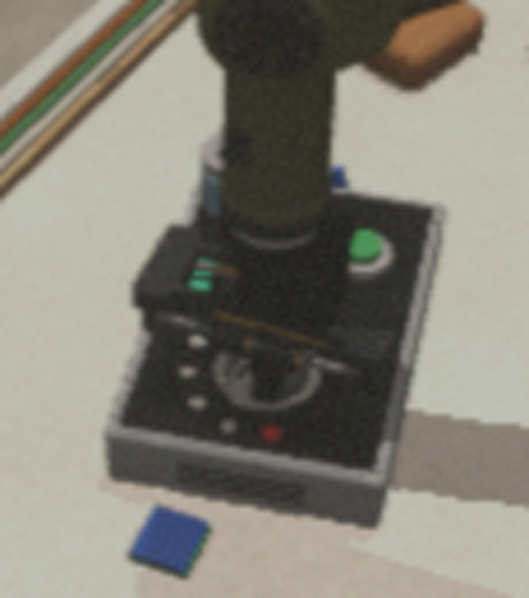

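```bash
cat >> h.py <<'E'
def arc(k1,n,off=.0155,z=.261,rad=.035):
    s=ctrl.get_state();k0=(105-np.degrees(psi_now(s)-YAW))/30
    rows([(*lever(k0+(k1-k0)*i/n,rad,off)[0],z,lever(k0+(k1-k0)*i/n)[1]) for i in range(1,n+1)])
E
python3 -c "
from h import *
arc(1.7,5)"
```

```text
0.13 0.22 0.02 0.008 0.007 0.097 -1; 0.13 0.35 0.00 0.000 0.000 0.097 -1; 0.13 0.35 0.00 0.000 0.000 0.097 -1; 0.13 0.35 0.00 0.000 0.000 0.097 -1; 0.13 0.35 0.00 0.000 0.000 0.097 -1
```

>>> play_rows(
  targets="0.13 0.22 0 0.01 0.01 0.1 -1; 0.13 0.35 0 0 0 0.1 -1; 0.13 0.35 0 0 0 0.1 -1; 0 0 0 0 0 0 -1",
)

```text
time: 6.88
position: [0.495, 0.079, 0.2609]
tool_rot: [-2.369, -2.054, 0.003]
ft_force: [-0.8, -0.7, 0.3]
grip_width: 0.008
```

>>> play_rows(
  targets="0.13 0.35 0 0 0 0.1 -1; 0.13 0.35 0 0 0 0.1 -1; 0 0 0 0 0 0 -1",
)

```text
time: 7.25
position: [0.5018, 0.0804, 0.2607]
tool_rot: [-2.558, -1.813, 0.004]
ft_force: [0.9, 0.2, 0.6]
grip_width: 0.008
```

```bash
python3 -c "
from h import *
rel(st());look('c');arc(2.7,5)"
```

```text
t 7.25 p [0.5018 0.0804 0.2607] psi 70.7 F [0.9 0.2 0.6] q [ 0.44  0.21 -0.71  1.94  0.15  1.05 -0.67]
rad 34.4 off 17.3 lever angle if flush k= 1.72 tangF -0.8
0.20 0.56 -0.04 -0.007 -0.001 0.102 -1; 0.14 0.37 0.00 0.000 0.000 0.102 -1; 0.14 0.37 0.00 0.000 0.000 0.102 -1; 0.14 0.37 0.00 0.000 0.000 0.102 -1; 0.14 0.37 0.00 0.000 0.000 0.102 -1
```

View pics/side_c.png

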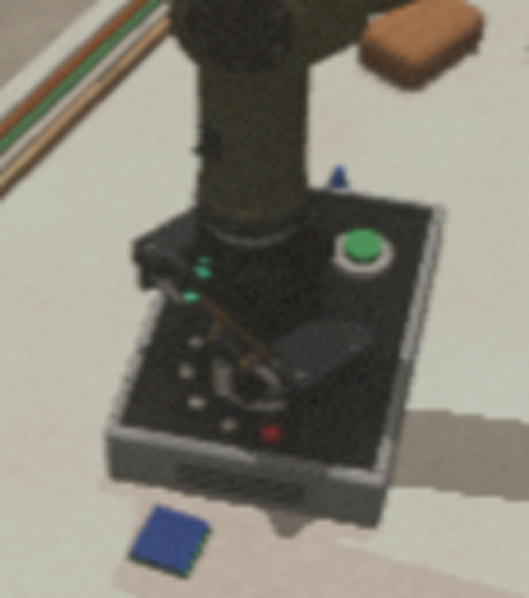

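View pics/top_c.png

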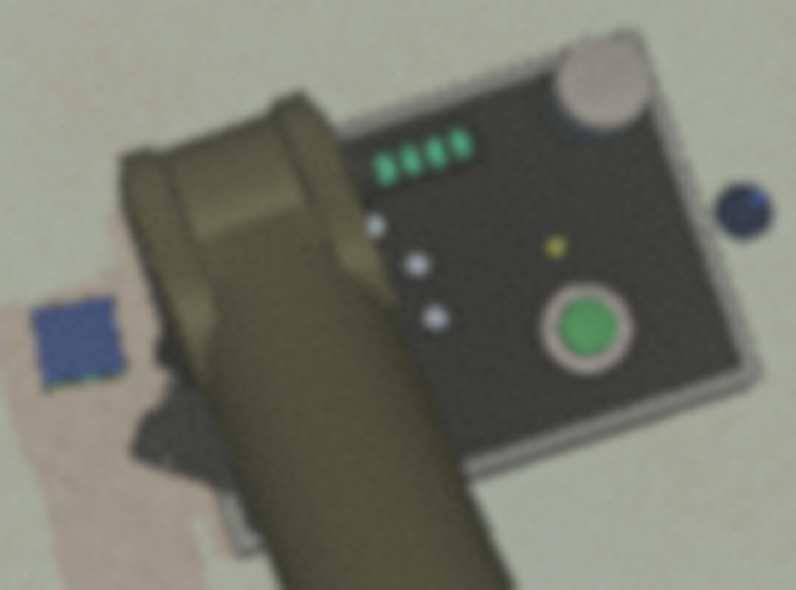

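The lever is hidden by the gripper in both views. I'll go on to the third click.

>>> play_rows(
  targets="0.2 0.56 0 0 0 0.1 -1; 0.14 0.37 0 0 0 0.1 -1; 0.14 0.37 0 0 0 0.1 -1; 0 0 0 0 0 0 -1",
)

```text
time: 7.85
position: [0.5146, 0.0796, 0.2605]
tool_rot: [-2.798, -1.412, 0.008]
ft_force: [-1.6, 0.6, 0.7]
grip_width: 0.004
```

>>> play_rows(
  targets="0.14 0.37 0 0 0 0.1 -1; 0.14 0.37 0 0 0 0.1 -1; 0 0 0 0 0 0 -1",
)

```text
time: 8.22
position: [0.5214, 0.0777, 0.2605]
tool_rot: [-2.922, -1.135, 0.009]
ft_force: [0.4, -0.4, -0.4]
grip_width: 0.005
```

```bash
python3 -c "
from h import *
rel(st());look('d');arc(3.7,5)"
```

```text
t 8.22 p [0.5214 0.0777 0.2605] psi 42.4 F [ 0.4 -0.4 -0.4] q [ 0.37  0.24 -0.63  1.9   0.16  1.06 -1.15]
rad 34.9 off 16.3 lever angle if flush k= 2.66 tangF -0.6
0.17 0.48 -0.06 -0.009 0.003 0.109 -1; 0.15 0.39 0.00 0.000 0.000 0.109 -1; 0.15 0.39 0.00 0.000 0.000 0.109 -1; 0.15 0.39 0.00 0.000 0.000 0.109 -1; 0.15 0.39 0.00 0.000 0.000 0.109 -1
```

View pics/side_d.png

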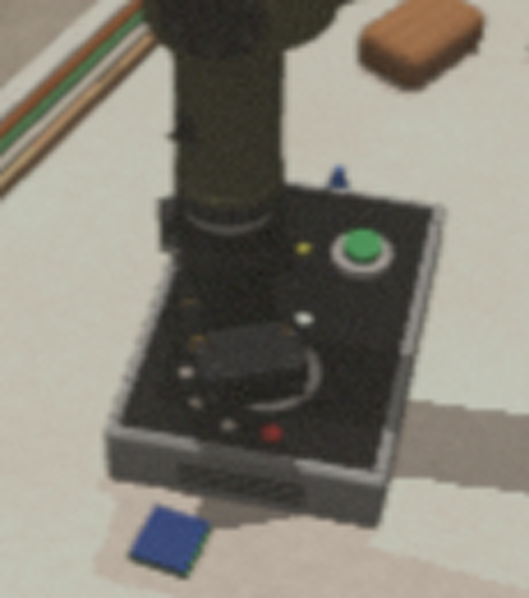

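>>> play_rows(
  targets="0.17 0.48 0 -0.01 0 0.1 -1; 0.15 0.38 0 0 0 0.1 -1; 0.15 0.38 0 0 0 0.1 -1; 0 0 0 0 0 0 -1",
)

```text
time: 8.82
position: [0.5316, 0.0715, 0.2603]
tool_rot: [3.063, 0.691, -0.005]
ft_force: [-0.6, 1.0, 0.7]
grip_width: 0.003
```

>>> play_rows(
  targets="0.14 0.37 0 0 0 0.1 -1; 0.14 0.37 0 0 0 0.1 -1; 0 0 0 0 0 0 -1",
)

```text
time: 9.2
position: [0.5364, 0.0668, 0.2603]
tool_rot: [3.116, 0.391, -0.005]
ft_force: [-0.1, -0.0, 0.3]
grip_width: 0.005
```

```bash
python3 -c "
from h import *
rel(st());look('e')
arc(4.55,5)"
```

```text
t 9.2 p [0.5364 0.0668 0.2603] psi 14.3 F [-0.1 -0.   0.3] q [ 0.32  0.26 -0.55  1.87  0.15  1.06 -1.62]
rad 34.9 off 16.5 lever angle if flush k= 3.6 tangF -0.0
0.16 0.48 -0.07 0.000 0.003 0.100 -1; 0.14 0.36 0.00 0.000 0.000 0.100 -1; 0.14 0.36 0.00 0.000 0.000 0.100 -1; 0.14 0.36 0.00 0.000 0.000 0.100 -1; 0.14 0.36 0.00 0.000 0.000 0.100 -1
```

View pics/side_e.png

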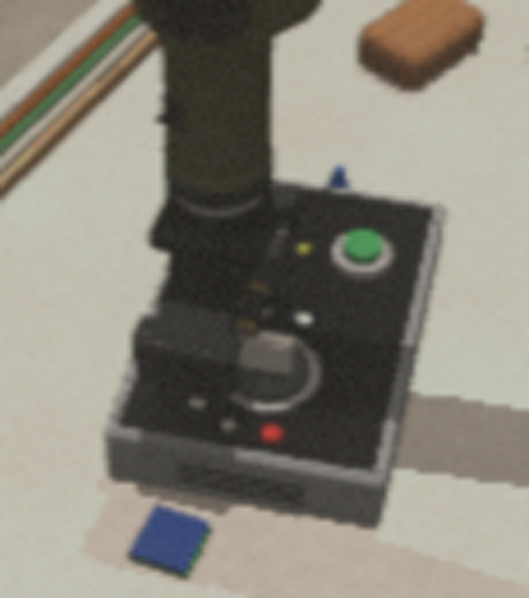

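View pics/top_e.png

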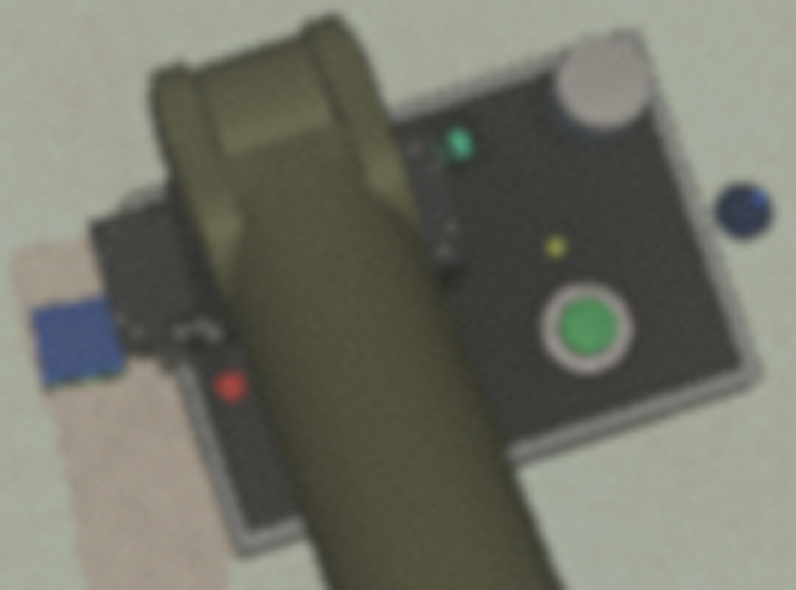

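Tangential force is about zero, with the finger at roughly k = 3.6. I'll push towards k of about 4.6, still well short of 5.5, then withdraw and look.

>>> play_rows(
  targets="0.16 0.48 0 0 0 0.1 -1; 0.14 0.37 0 0 0 0.1 -1; 0.14 0.37 0 0 0 0.1 -1; 0 0 0 0 0 0 -1",
)

```text
time: 9.8
position: [0.542, 0.0569, 0.2603]
tool_rot: [-3.14, 0.073, 0.005]
ft_force: [-0.4, 1.3, -0.5]
grip_width: 0.003
```

>>> play_rows(
  targets="0.14 0.37 0 0 0 0.1 -1; 0.14 0.37 0 0 0 0.1 -1; 0 0 0 0 0 0 -1",
)

```text
time: 10.18
position: [0.544, 0.0508, 0.2604]
tool_rot: [-3.117, 0.375, 0.003]
ft_force: [0.3, -0.8, 0.4]
grip_width: 0.007
```

```bash
python3 -c "
from h import *
rel(st());look('f')
arc(4.65,2)"
```

```text
t 10.18 p [0.544  0.0508 0.2604] psi -13.7 F [ 0.3 -0.8  0.4] q [ 0.28  0.26 -0.48  1.86  0.13  1.05 -2.06]
rad 34.1 off 17.2 lever angle if flush k= 4.53 tangF -0.7
0.14 0.30 -0.07 -0.002 0.003 0.030 -1; 0.05 0.11 0.00 0.000 0.000 0.030 -1
```

View pics/side_f.png

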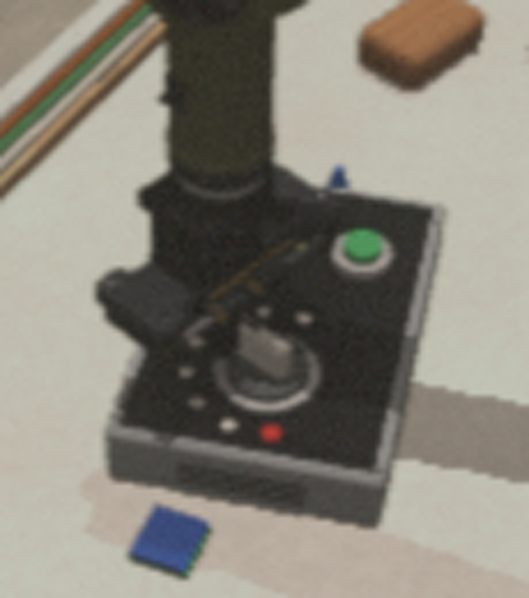

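>>> play_rows(
  targets="0.14 0.3 0 0 0 0.03 -1; 0.06 0.12 0 0 0 0.03 -1; 0 0 0 0 0 0 -1",
)

```text
time: 10.65
position: [0.5446, 0.0462, 0.2602]
tool_rot: [-3.105, 0.469, 0.005]
ft_force: [-0.5, 0.7, -0.0]
grip_width: 0.004
```

Run:
```python
from h import *
rel(st());look('g')
z=cv2.imread("pics/side_g.png");i=ctrl.get_image("side")
for k,c in((4,(0,0,255)),(5,(0,255,0))):
    th=YAW+np.radians(105-30*k);d=np.array([np.cos(th),np.sin(th)])
    q=(proj(i,[[*(A+d*r),.101] for r in(-.02,.05)])-(205,110)+.5)*4.6
    cv2.line(z,tuple(int(v) for v in q[0]),tuple(int(v) for v in q[1]),c,1)
cv2.imwrite("pics/side_g2.png",z)
```

```text
t 10.65 p [0.5446 0.0462 0.2602] psi -17.2 F [-0.5  0.7 -0. ] q [ 0.28  0.26 -0.47  1.86  0.13  1.05 -2.11]
rad 35.0 off 15.0 lever angle if flush k= 4.65 tangF 0.5
```

View pics/side_g2.png

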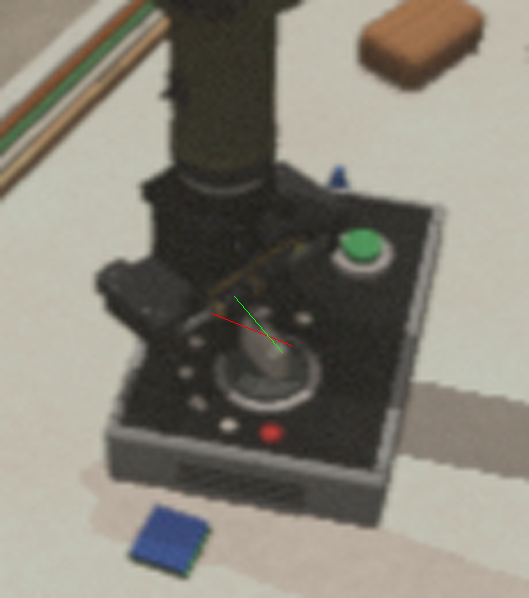

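The lever now matches the green line for the fifth position. I'll back off counter-clockwise, lift, move to above the button and check again.

>>> play_rows(
  targets="0 -1 0 0 0 0 -1; 0 -1.2 0 0 0 0 -1; 0 -0.3 -1.5 0 0 0 -1; 0 0 -2.5 0 0 0 -1; 0 0 -2.5 0 0 0 -1; 0 0 -2 0 0 0 -1; 0 0 0 0 0 0 -1",
)

```text
time: 11.68
position: [0.5532, 0.0748, 0.352]
tool_rot: [-3.104, 0.461, -0.0]
ft_force: [-0.1, 0.4, 0.1]
grip_width: 0.007
```

Run:
```python
from h import *
s=st();p=s["position"];ps=psi_now(s);t=np.array([.5,-.105]);th=0.0
rows([(*(p[:2]+(t-p[:2])*i/6),p[2],ps+(th-ps)*i/6) for i in range(1,7)])
```

```text
t 11.68 p [0.5532 0.0748 0.352 ] psi -16.9 F [-0.1  0.4  0.1] q [ 0.26  0.19 -0.49  1.74  0.09  1.23 -2.12]
0.02 3.13 -0.01 -0.004 0.000 -0.049 -1; -0.13 3.12 0.00 0.000 0.000 -0.049 -1; -0.28 3.11 0.00 0.000 0.000 -0.049 -1; -0.44 3.09 0.00 0.000 0.000 -0.049 -1; -0.59 3.07 0.00 0.000 0.000 -0.049 -1; -0.74 3.04 0.00 0.000 0.000 -0.049 -1
```

>>> play_rows(
  targets="0 3.1 0 0 0 -0.05 -1; -0.1 3.1 0 0 0 -0.05 -1; -0.3 3.1 0 0 0 -0.05 -1; -0.4 3.1 0 0 0 -0.05 -1; -0.6 3.1 0 0 0 -0.05 -1; -0.7 3 0 0 0 -0.05 -1; 0 0 0 0 0 0 -1",
)

```text
time: 12.55
position: [0.4992, -0.1083, 0.3477]
tool_rot: [-3.137, -0.029, 0.007]
ft_force: [-0.1, 0.2, 0.3]
grip_width: 0.008
```

Run:
```python
from h import *
s=st();look("h");p=s["position"];ps=psi_now(s)
z=cv2.imread("pics/top_h.png");i=ctrl.get_image("top")
for k,c in((4,(0,0,255)),(5,(0,255,0)),(6,(255,0,0))):
    th=YAW+np.radians(105-30*k);d=np.array([np.cos(th),np.sin(th)])
    q=(proj(i,[[*(A+d*r),.101] for r in(.045,.055)])-(210,140)+.5)*5.9
    cv2.line(z,tuple(int(v) for v in q[0]),tuple(int(v) for v in q[1]),c,1)
cv2.imwrite("pics/top_h2.png",z)
rows([(.5,-.105,p[2],0),(.5,-.105,.332,0)])
```

```text
t 12.55 p [ 0.4992 -0.1083  0.3477] psi 1.1 F [-0.1  0.2  0.3] q [ 0.52  0.08 -0.37  1.85  0.03  1.22 -1.41]
-0.02 0.04 0.04 -0.006 0.003 0.024 -1; 0.00 0.00 1.57 0.000 0.000 0.000 -1
```

View pics/top_h2.png

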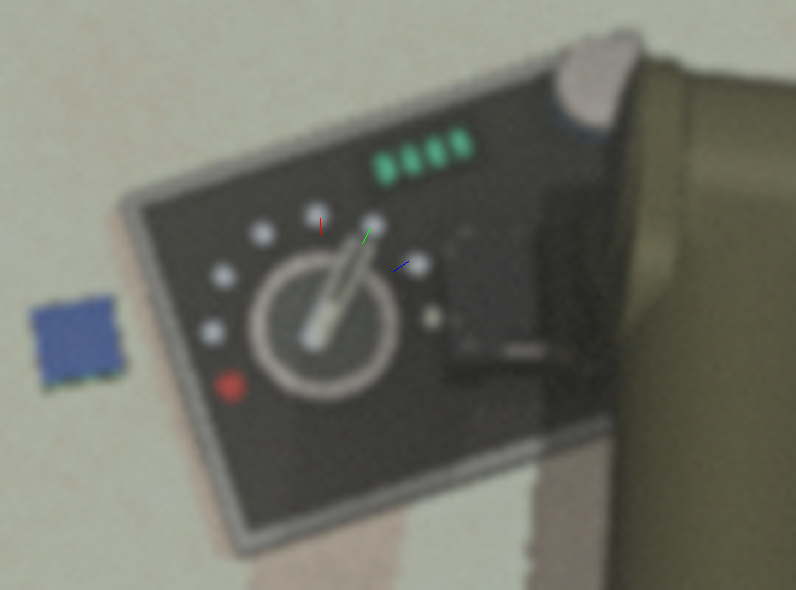

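View pics/side_h.png

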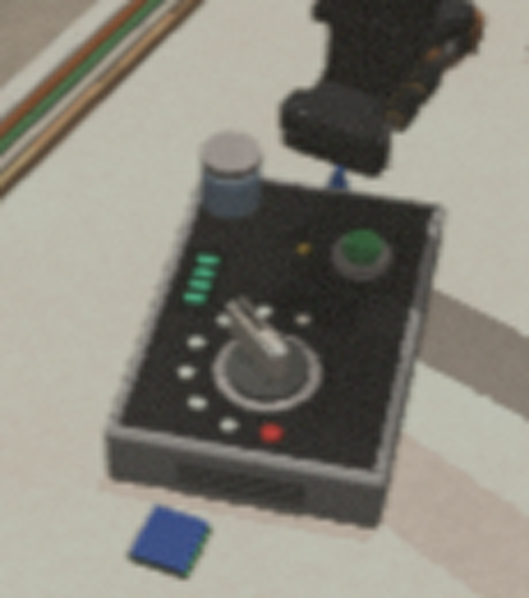

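The lever rests at the fifth white dot (zoom (373,226)): its front end at about (365,235) falls on the k=5 overlay. The next step is the button.

>>> play_rows(
  targets="0 0 2.3 0 0 0 -1; 0 0 2.3 0 0 0 -1; 0 0 2.2 0 0 0 -1; 0 0 0.8 0 0 0 -1; 0 0 0 0 0 0 -1",
)

```text
time: 13.32
position: [0.5024, -0.0965, 0.271]
tool_rot: [-3.133, -0.054, 0.001]
ft_force: [0.0, -0.0, 0.3]
grip_width: 0.007
```

Run:
```python
from h import *
s=st();look("i");p=s["position"]
rows([(.5,-.105,p[2],0)])
```

```text
t 13.32 p [ 0.5024 -0.0965  0.271 ] psi 2.0 F [ 0.  -0.   0.3] q [ 0.5   0.16 -0.38  1.94  0.06  1.06 -1.45]
-0.29 0.80 0.07 -0.008 -0.001 0.034 -1
```

View pics/side_i.png

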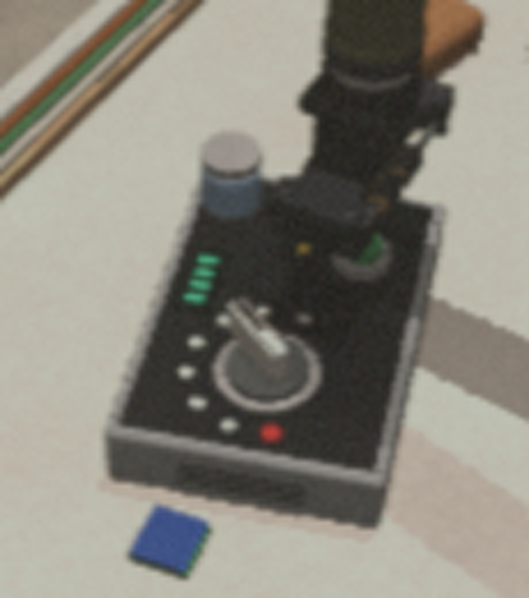

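>>> play_rows(
  targets="-0.3 0.8 0 -0.01 0 0.03 -1; 0 0 0 0 0 0 -1",
)

```text
time: 13.68
position: [0.5003, -0.1059, 0.2732]
tool_rot: [3.138, 0.002, 0.006]
ft_force: [0.1, 0.3, -0.1]
grip_width: 0.004
```

>>> play_rows(
  targets="0 0 0.4 0 0 0 -1; 0 0 0.4 0 0 0 -1; 0 0 0 0 0 0 -1",
)

```text
time: 14.05
position: [0.5004, -0.1061, 0.2652]
tool_rot: [3.137, 0.001, 0.007]
ft_force: [0.6, 0.2, 1.0]
grip_width: 0.006
```

>>> play_rows(
  targets="0 0 0.3 0 0 0 -1; 0 0 0.2 0 0 0 -1; 0 0 0 0 0 0 -1",
)

```text
time: 14.42
position: [0.5007, -0.1061, 0.2606]
tool_rot: [3.137, 0.001, 0.008]
ft_force: [-1.2, 0.0, 4.1]
grip_width: 0.003
```

>>> play_rows(
  targets="0 0 0.25 0 0 0 -1; 0 0 0 0 0 0 -1",
)

```text
time: 14.68
position: [0.5007, -0.1061, 0.2588]
tool_rot: [3.137, 0.001, 0.008]
ft_force: [-2.0, -0.1, 5.1]
grip_width: 0.006
```

>>> play_rows(
  targets="0 0 0.25 0 0 0 -1; 0 0 0 0 0 0 -1",
)

```text
time: 14.92
position: [0.5008, -0.1059, 0.259]
tool_rot: [3.136, 0.001, 0.006]
ft_force: [-2.1, 0.7, 4.1]
grip_width: 0.003
```

>>> play_rows(
  targets="0 0 0.5 0 0 0 -1; 0 0 0.6 0 0 0 -1",
)

```text
time: 15.18
position: [0.5017, -0.1055, 0.2577]
tool_rot: [3.133, 0.001, 0.004]
ft_force: [-21.5, 4.2, 53.8]
grip_width: 0.002
```

>>> play_rows(
  targets="0 0 0.8 0 0 0 -1; 0 0 0.8 0 0 0 -1",
)

```text
time: 15.42
position: [0.5025, -0.1046, 0.2576]
tool_rot: [3.128, 0.0, -0.002]
ft_force: [-24.9, 6.0, 61.2]
grip_width: 0.006
```

The button is at its hard stop (z holds at 0.2576 at about 60 N). I'll release it and retreat.

>>> play_rows(
  targets="0 0 -0.5 0 0 0 -1; 0 0 -1.5 0 0 0 -1; 0 0 -2.5 0 0 0 -1; 0 0 -3 0 0 0 -1; 0 0 -3 0 0 0 -1; 0 4 0 0 0 0 -1; 0 4.5 0 0 0 0 -1; 0 4.5 0 0 0 0 -1; 0 4.5 0 0 0 0 -1; 0 0 0 0 0 0 -1; 0 0 0 0 0 0 -1",
)

```text
time: 16.8
position: [0.504, -0.2818, 0.3687]
tool_rot: [3.13, 0.007, 0.004]
ft_force: [-0.4, -0.0, -0.2]
grip_width: 0.001
```

Run:
```python
from h import *
s=st();look("j")
i=ctrl.get_image("side");h=cv2.cvtColor(i["pixels"],cv2.COLOR_BGR2HSV);m=cv2.inRange(h,(45,80,50),(85,255,255))[150:175,270:300]
n,l,stt,ce=cv2.connectedComponentsWithStats(m);k=1+stt[1:,4].argmax();print(ce[k]+[270,150],"before 283.3,162.6")
```

```text
t 16.8 p [ 0.504  -0.2818  0.3687] psi 0.2 F [-0.4 -0.  -0.2] q [ 0.67  0.2  -0.24  1.68  0.06  1.26 -1.15]
[283.45454545 162.81818182] before 283.3,162.6
```

View pics/top_j.png

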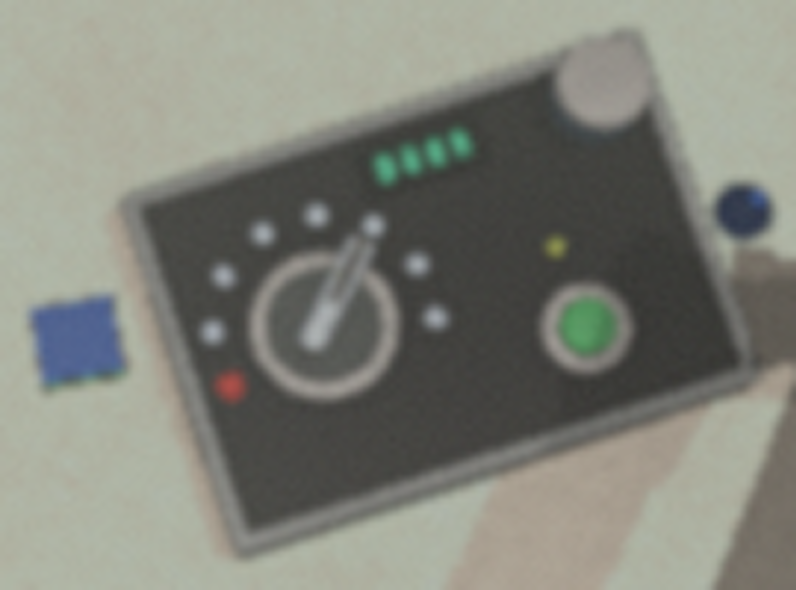

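View pics/side_j.png

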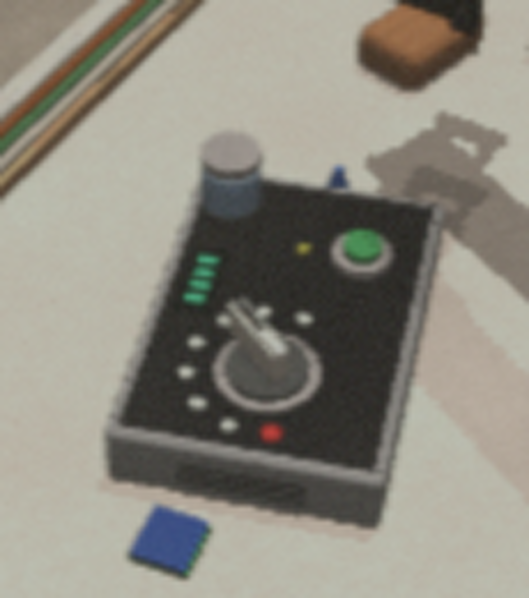

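The selector still points at the fifth dot (zoom (373,226)) and the button is back up. The jar, tiles and cone stand where they were, and the arm is clear.

```bash
python3 -c "
from h import *
print(ctrl.close_job())"
```

```text
the job is handed in; nothing more can be done
None
```

I pushed the selector lever clockwise from off to the fifth white dot with the shut fingertips, without pinching it. I then pressed the green start button to its stop and let it come back up. The job was handed in at about 17 s of the 64 s allowed.

**Selector:** the top picture after the last click, and again at the end, shows the lever resting at the fifth dot. The gripper hid the lever during clicks two to four, so I followed those by finger position and force and confirmed the result once it was clear.

**Button:** it stopped moving with the tool at z ≈ 0.2576, matching 6 mm of travel. My last press was harder than it needed to be, about 61 N vertically at the wrist (about 66 N in total, limit 120 N), through the fingertips only. Afterwards its image returned to within 0.3 px of where it started.

**Surroundings:** the jar, tiles and cone look unmoved in the final pictures. I did not check the objects further off in the final pictures, but the arm passed well above them. The arm was clear at hand-in with near-zero force.

**Disagreement between cameras:** the two views placed the selector axis about 1.5 mm apart, so I used the average.

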